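Refit the access hatch of a sensor box

TASK

Put the blue hatch back into the white sensor box: tilt it, slide one end under the rear lip (the side away from the robot) until you lightly feel the soft rubber buffer (do not crush it), swing the other end gently down through the opening so that the hatch lies flat on both ledges, then draw it towards the front until it is home in the front channel, and let go. Nothing may be forced, and the glassware and cup standing behind must be left alone.

Things in the scene. Friction and masses are not known exactly. Their poses are not given: they have to be found in the camera images.
- hatch: Loose blue panel, 150 (x) x 90 (y) x 5 mm thick, about 0.25 kg, the same both ways round, lying flat on the bench. Origin at the centre of its underside, z up. In the middle of its top stands a black upright grip tab, 10 mm thick along x, 50 mm wide along y, its top 55 mm above the underside: pinch it from above across its 10 mm.
- hatch_end_a (a point): Middle of the lower edge of the hatch at its +x end (75 mm from the hatch origin)
- hatch_end_b (a point): Middle of the lower edge of the hatch at its -x end (75 mm from the hatch origin)
- sensor_box: White box fixed on the bench, 256 (x) x 130 (y) mm, open on top. Origin under its centre at bench height; x = towards the rear (away from the robot). An aluminium liner clamped in it carries lips and ledges. THE LINER SITS UP TO 9 mm FORWARD OR BACK of mid-position, differently each time, not reported. Heights above bench: ledge tops 36, underside of lips 54, top of lips and box 58 mm.
- box_rear_lip (a point): Mid-position of the rear lip's edge at its top: box x = +56 mm, z = 58 (the real edge is shifted up to 9 mm in x with the liner). Opening between rear and front lip edges: 120 mm long, shorter than the hatch; 98 mm wide between side walls at y = +-49 mm.
- box_front_lip (a point): Mid-position of the front lip's edge at its top: box x = -64 mm, z = 58 (shifted with the liner). With the rear end of the hatch just touching the buffer, its front end clears this edge by 2 mm.
- box_buffer (a point): Mid-position of the rubber buffer's face at ledge height, at the end of the channel under the rear lip: box x = +88 mm, z = 36 (shifted with the liner: find it by touch). Rear ledge: from here in to x = +44 mm. Force of hatch on box must stay under 25 N.
- buffer (a joint): How far the soft rubber buffer under the rear lip is pressed in, m; 0 = untouched. It starts to give at about 0.7 N and yields at 3.5 N per mm (springs back when let go). Pressed in by more than 2.5 mm (about 9.5 N) it is crushed, which must not happen.
- box_front_wall (a point): Mid-position of the wall that ends the channel under the front lip, at ledge height: box x = -88 mm, z = 36 (shifted with the liner). Front ledge: from here in to x = -52 mm. The hatch is home with its front end at this hard wall, 26 mm forward of where it touched the buffer.
- flask: Loose conical glass flask, 62 mm across, 102 mm high, standing behind the work; origin at the centre of its underside. Leave alone.
- cup_yellow: Loose specimen cup with yellow lid, 62 mm across, 68 mm high, standing behind the box; origin at the centre of its underside. Leave alone.
- beaker: Loose small glass beaker, 48 mm across, 58 mm high, standing behind the hatch; origin at the centre of its underside. Leave alone.
Mind the look-alikes: they are no part of the job. Of the things that look like the hatch, the larger one is meant.

How it is judged:
On the way, in this order (a step that is already met when the one before it is completed fails the run):
1. the hatch, tilted, has its rear end under the rear lip (angle between hatch's own z axis and vertical above 0.08 rad and ((x of hatch_end_a in the frame of sensor_box above 0.067 m and z of hatch_end_a in the frame of sensor_box below 0.047 m) or (x of hatch_end_b in the frame of sensor_box above 0.067 m and z of hatch_end_b in the frame of sensor_box below 0.047 m))), for 0.1 s.
2. the hatch lies flat on both ledges (angle between hatch's own z axis and vertical below 0.03 rad and z of hatch in the frame of sensor_box below 0.039 m), for 0.1 s.
At the end, for the whole second after the job is handed in: The hatch lies flat (within 0.025 rad) on both ledges, underside 33.5 to 38.5 mm above the bench, in line with the box (0.09 rad), drawn forward so that its centre is at least 1 mm in front of the box's middle (home is 4 to 22 mm in front), at rest and released (angle between hatch's own z axis and vertical below 0.025 rad and z of hatch in the frame of sensor_box between 0.0335 and 0.0385 m and x of hatch in the frame of sensor_box below -0.001 m and angle between the x axis of hatch and the x axis of sensor_box, either way round below 0.09 rad and linear speed of hatch below 0.01 m/s and contact force between hatch and the fingers below 0.1 N); the robot touches nothing.
It fails at once if the hatch is pressed against the box with more than 25 N (contact force between hatch and sensor_box above 25 N).
It fails at once if the rubber buffer is crushed (pressed in by more than 2.5 mm) (value of joint buffer above 0.0025 m).
It fails at once if the gripper presses on the box with more than 15 N (contact force between any of the fingers, the arm and sensor_box above 15 N).
It fails at once if a bystander is disturbed (distance of any of flask, cup_yellow, beaker from where it was at the start of the episode above 0.02 m).
It also fails if it takes over 61 s, if anything falls off the work surface, if the arm or the gripper's body presses on something with over 40 N, if the wrist force passes 120 N, or if a joint passes its speed limit or range.

ROBOT

A 6-joint arm with a two-finger parallel gripper is mounted at the origin on a cart in front of the work surface, level with it; the furniture and walls round the work are solid. World frame = base frame: x ahead of the robot, y to its left, z up, the work surface at z = 0. Lengths are in m, angles in rad, forces in N, time in s.
With the tool pointing down it reaches from about 0.35 to 0.975 m from the base axis. Payload 4.9 kg.
Tool frame: the origin (TCP) lies at the very end of the fingers, on their centre line; the grasp point (between the pads) lies 19 mm behind it; z points along the fingers, y is the direction in which the jaws open and shut (so a half turn about z gives the same grasp; the last joint's range is limited). The gripper opens to 85 mm and grips with 20 to 120 N. Pads are 22 mm wide; open, the fingers measure 114 mm over their backs; the gripper's body (76 mm by 85 mm) begins 54 mm behind the grasp point. The pads swing forward as they close: fully open they stand 13 mm farther back than shut.
Start: joints at [1.037, 0.053, 1.613, -0, 1.476, -0.119], TCP at [0.252, 0.572, 0.204] pointing down, gripper open.
Joint ranges: [-3.01, 3.01], [-1.01, 2.22], [0.06, 2.58], [-1.02, 4.17], [0.09, 2.62], [-3.14, 3.14]. Speed limits (rad/s): [2.57, 2.57, 3.14, 3.14, 3.14, 3.14].

INTERFACE

Orientations are given as a unit quaternion [w, x, y, z].
In Python, from plant import state, grab_frame, camera_model, job_done, search_frame, masks_of, place_of gives the robot as it stands.
- The arm moves only by the tool drive_tool, never from a script. Its argument "series" is a list of rows, each a list of 2 entries, a list of its own where there are three numbers: the shift along the world's x, y, z in m, then the turn, a rotation vector about the world's x, y, z in degrees. A call has 1 to 8 rows; each row is the pose to reach, as a shift and turn from the pose commanded when the call began; what a row does not reach only later rows make up. A row lasts 1/10 s, in which the tool goes at most 50 mm and 8.59 degrees, less where a joint would pass 70% of its speed; a pose out of reach is approached as far as the arm can. A call with a gripper value outside its range is refused whole. "fingers" is the closure, from -1 (fully open) to 1 (shut), so that 0 is half open, set as the call begins (left out, the last holds). The fingers move at their own pace and stop on an object; the grip force is fixed at half the most. Time passes only in rows, so rows that repeat a pose let the fingers close. It gives the time, the measured TCP pose, the force and the opening at its end, in the units of the state.
- state(): the state, without advancing time (a new reading comes with each control period).
- grab_frame(name): name is "side" or "top"; returns the picture (400x640x3 uint8, red, green, blue); there is no depth.
- camera_model(name): a dict with "fovy" (degrees; the focal length in pixels is half the picture's height over the tangent of half this angle, whatever the lens; pixels are square), "cx", "cy" (the principal point, pixels), "D" ([k1, k2, p1, p2, k3] as OpenCV has them; the pictures are not rectified), "rvec" (rotation vector, rad) and "tvec" (3), from world to camera coordinates, as OpenCV has them. Camera axes: x right, y down, z forward; pixel columns grow to the right and rows downward; lengths in m; the calibration is good to about 2 mm. A picture is of the moment at which its call begins. camera_model takes no time and is no camera call.
- job_done(): hands the job in, once; it reports no verdict.
Trained networks look in the newest picture that a camera, given by its name, has taken for a name from the list of things; names that differ only in an ending like _2 or _b are one class to them, and where a whole thing is asked for, a point or a joint stands for the part that bears it (a point fixed in the world has none). Each returns a list of dicts, best first, with "confidence" (0 to 1); they miss things now and then, are a little off and sometimes report something else, mostly with a low value. They report only what shows in the picture. A call takes as long as a camera call. They do not tell look-alikes from the thing itself.
- search_frame(camera, name): "location" ([x, y, z] in m, in world coordinates, good to about 4 mm: the middle of the surface that is visible of it).
- masks_of(camera, name): "pixels" (400x640 bool, what is visible of it).
- place_of(camera, name): "location" ([x, y, z] in m, in world coordinates, good to about 4 mm: a listed point, or the origin of a listed thing).
The state is a dict: "time": time; "joint_pos": joint angles; "joint_vel": joint speeds; "joint_efforts": joint torques, N m; "tool_pos": TCP position; "tool_rot": TCP orientation; "contact_force": force on the tool from outside, world axes, zero at the start; "ft_torque": the same for the moment, N m; "gripper_width": opening from 0.0 (shut) to 1.0 (fully open).
Only numpy, scipy, OpenCV 4.12 (cv2) and the standard library are available. Lean on these libraries where they do the work, as an engineer would, in place of code of your own. Each camera call takes 0.05 s, during which the arm holds its last target.

## Working session

There is one attempt and no reset: what is moved stays moved. The work goes in short steps, Python scripts to look and compute and a tool call to move; the robot and the scene stay as the last step left them, time stands still between calls to the robot, and variables do not carry over. Pictures are saved under pics/ and viewed, and the job is handed in when it is done.

Besides the shell and the picture viewer there is one more tool, called after "Emit:" in YAML: its name, and indented under it one key for each argument. drive_tool: Moves the arm, as the interface text tells. Its arguments: {"type":"object","properties":{"series":{"type":"array","items":{"type":"array"}},"fingers":{"type":"number"}},"required":["series"]}

```bash
mkdir -p pics; ls
python3 - <<'E'
from plant import *
import cv2,numpy as np
print(state())
for c in ("side","top"):
    im=grab_frame(c); cv2.imwrite(f"pics/{c}0.png",im[:,:,::-1]); print(c,camera_model(c))
    for n in ("hatch","sensor_box","box_rear_lip","box_front_lip","hatch_end_a"):
        print(c,n,[(np.round(d["location"],4).tolist(),round(d["confidence"],2)) for d in place_of(c,n)])
E
```

```text
pics
{'time': 0.0, 'joint_pos': array([ 1.03701528e+00,  5.33658902e-02,  1.61429526e+00,  2.91118425e-06,
        1.47603932e+00, -1.18997482e-01]), 'joint_vel': array([-1.57384324e-03, -3.66159965e-04, -7.40673025e-04, -1.77850432e-05,
        9.74286211e-04, -7.63872358e-04]), 'joint_efforts': array([ 1.81374256e-03, -3.93701828e+01, -3.70171559e+01, -2.34507769e-05,
        7.17370378e-03, -1.09106170e-05]), 'tool_pos': array([0.25151288, 0.57140375, 0.20275675]), 'tool_rot': array([-3.39281123e-04,  2.05908297e-01,  9.78570724e-01, -9.97801964e-04]), 'contact_force': array([-0.16506325,  0.21014607,  0.03891413]), 'ft_torque': array([0.00271095, 0.03772965, 0.01338999]), 'gripper_width': 1.004063040864801}
side {'fovy': 47.47407536898044, 'cx': 313.39782836211293, 'cy': 196.85704034964346, 'D': array([-0.07332269,  0.        ,  0.        ,  0.        ,  0.        ]), 'rvec': array([ 1.48366506, -2.37118798,  0.63415134]), 'tvec': array([0.09933179, 0.57931888, 0.7541438 ])}
side hatch [([0.5527, 0.038, 0.0002], 0.89), ([0.6901, -0.4168, -0.0028], 0.66)]
side sensor_box [([0.5053
[... 355 characters left out ...]
 0.59), ([0.6498, -0.3709, 0.0003], 0.56)]
top {'fovy': 42.0561163848172, 'cx': 322.4649252016545, 'cy': 196.17926402610442, 'D': array([-0.10617925,  0.        ,  0.        ,  0.        ,  0.        ]), 'rvec': array([ 2.23234272, -1.97001722,  0.20677393]), 'tvec': array([-0.24415332,  0.59683077,  1.0291858 ])}
top hatch [([0.689, -0.4112, 0.0052], 0.94), ([0.56, 0.0397, 0.0026], 0.67)]
top sensor_box [([0.5105, -0.2196, 0.0002], 0.72)]
top box_rear_lip [([0.5602, -0.2285, 0.0578], 0.77), ([0.5601, 0.0409, -0.0028], 0.25)]
top box_front_lip [([0.4449, -0.2112, 0.0583], 0.6)]
top hatch_end_a [([0.6478, -0.3694, 0.0006], 0.98), ([0.482, 0.0271, -0.0004], 0.9), ([0.6309, 0.0508, 0.0], 0.66)]
```

View pics/side0.png

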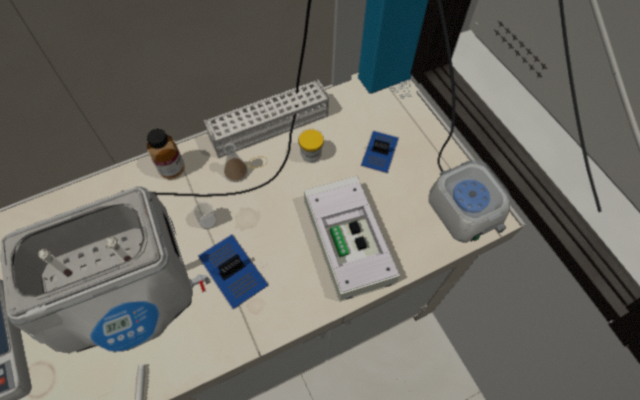

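View pics/top0.png

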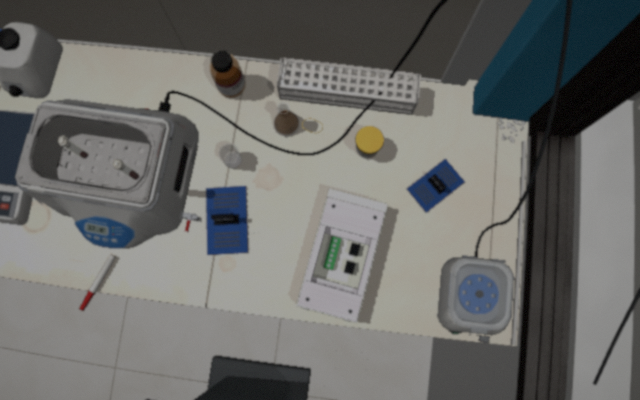

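```bash
cat > h.py <<'E'
from plant import *
import cv2,numpy as np
def cam(c):
    m=camera_model(c); f=200/np.tan(np.radians(m["fovy"])/2)
    K=np.array([[f,0,m["cx"]],[0,f,m["cy"]],[0,0,1]]); R=cv2.Rodrigues(np.array(m["rvec"]))[0]
    return K,np.array(m["D"]),R,np.array(m["tvec"])
def toplane(c,px,z):
    K,D,R,t=cam(c); u=cv2.undistortPoints(np.float64(px).reshape(-1,1,2),K,D).reshape(-1,2)
    d=np.c_[u,np.ones(len(u))]@R; o=-R.T@t
    return (o+d*((z-o[2])/d[:,2])[:,None])
def proj(c,P):
    K,D,R,t=cam(c); return cv2.projectPoints(np.float64(P).reshape(-1,1,3),cv2.Rodrigues(R)[0],t,K,D)[0].reshape(-1,2)
def rectify(c,im,z,x0,x1,y0,y1,s):
    """image on plane z: rows x from x1 down to x0, cols y from y1 to y0, s m per px"""
    xs=np.arange(x1,x0,-s); ys=np.arange(y1,y0,-s)
    X,Y=np.meshgrid(xs,ys,indexing='ij'); p=proj(c,np.stack([X,Y,np.full_like(X,z)],-1)).astype(np.float32)
    return cv2.remap(im,p[:,0].reshape(X.shape),p[:,1].reshape(X.shape),cv2.INTER_CUBIC)
E
python3 - <<'E'
from h import *
for c in ("side","top"):
    im=cv2.imread(f"pics/{c}0.png")
    hs=masks_of(c,"hatch"); bs=masks_of(c,"sensor_box")
    hsv=cv2.cvtColor(im,cv2.COLOR_BGR2HSV)
    for d in hs:
        m=d["pixels"].astype(np.uint8); cs=max(cv2.findContours(m,0,cv2.CHAIN_APPROX_NONE)[0],key=cv2.contourArea)
        p=toplane(c,cs.reshape(-1,2),0.005)[:,:2].astype(np.float32)*1000
        print(c,"hatch",round(d["confidence"],2),cv2.minAreaRect(p))
    for d in bs:
        m=d["pixels"].astype(np.uint8); cs=max(cv2.findContours(m,0,cv2.CHAIN_APPROX_NONE)[0],key=cv2.contourArea)
        p=toplane(c,cs.reshape(-1,2),0.058)[:,:2].astype(np.float32)*1000
        print(c,"box",round(d["confidence"],2),cv2.minAreaRect(p))
    a=rectify(c,im,0.058,0.36,0.66,-0.32,-0.12,0.0005); b=rectify(c,im,0.005,0.46,0.66,-0.04,0.12,0.0005)
    cv2.imwrite(f"pics/box_{c}.png",a); cv2.imwrite(f"pics/hat_{c}.png",b)
a=np.hstack([cv2.imread(f"pics/box_{c}.png") for c in("side","top")]); cv2.imwrite("pics/box_both.png",a); print(a.shape)
a=np.hstack([cv2.imread(f"pics/hat_{c}.png") for c in("side","top")]); cv2.imwrite("pics/hat_both.png",a); print(a.shape)
E
```

```text
side hatch 0.95 ((689.3834838867188, -411.8067626953125), (72.61840057373047, 116.6577377319336), 44.65520477294922)
side box 0.64 ((499.7832336425781, -217.21893310546875), (136.71942138671875, 269.3875732421875), 81.4649658203125)
top hatch 0.82 ((557.7586059570312, 36.07884979248047), (154.8587646484375, 92.37184143066406), 9.700392723083496)
top hatch 0.64 ((692.0557861328125, -413.6569519042969), (71.08877563476562, 115.3371353149414), 44.92452621459961)
top box 0.86 ((507.64227294921875, -223.90809631347656), (131.0250244140625, 256.2615966796875), 81.46315002441406)
(601, 800, 3)
(400, 640, 3)
```

View pics/box_both.png

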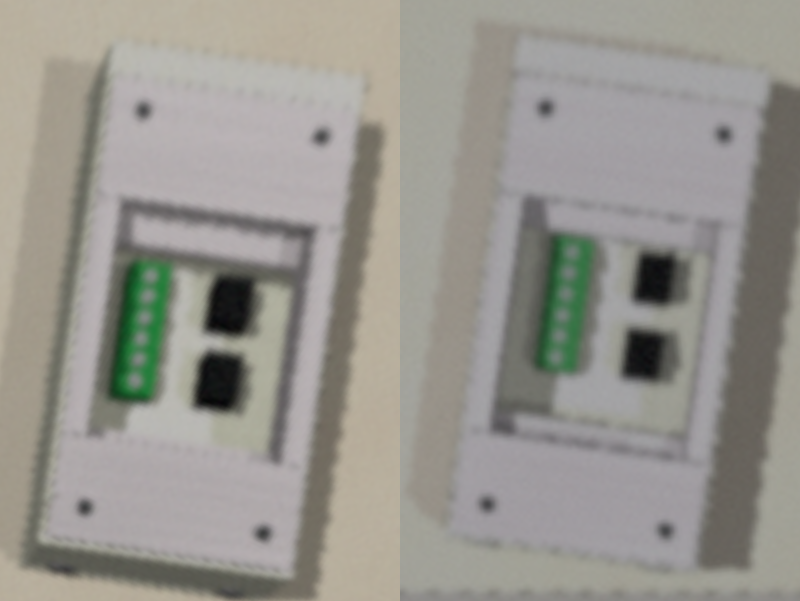

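View pics/hat_both.png

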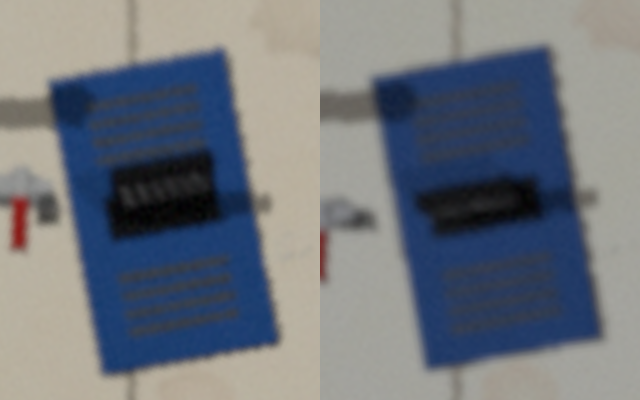

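Run:
```python
from h import *
for z in (0,.1,.2): print(z,toplane("top",[(195,170),(190,215),(150,240),(75,240),(25,180)],z)[:,:2].round(3).tolist(), toplane("side",[(185,290),(150,345),(50,350)],z)[:,:2].round(3).tolist())
```

```text
0 [[0.66, 0.127], [0.557, 0.12], [0.49, 0.2], [0.467, 0.371], [0.588, 0.525]] [[0.557, 0.147], [0.476, 0.25], [0.554, 0.445]]
0.1 [[0.637, 0.099], [0.543, 0.092], [0.482, 0.165], [0.461, 0.321], [0.571, 0.461]] [[0.515, 0.135], [0.442, 0.227], [0.512, 0.401]]
0.2 [[0.614, 0.07], [0.529, 0.064], [0.474, 0.13], [0.455, 0.271], [0.554, 0.397]] [[0.472, 0.123], [0.409, 0.204], [0.47, 0.358]]
```

Emit:
drive_tool:
  series:
    - [[0.08,-0.32,0.05],[0,0,-55.8]]
    - [[0.08,-0.32,0.05],[0,0,-55.8]]
    - [[0.08,-0.32,0.05],[0,0,-55.8]]
    - [[0.08,-0.32,0.05],[0,0,-55.8]]
    - [[0.08,-0.32,0.05],[0,0,-55.8]]
    - [[0.08,-0.32,0.05],[0,0,-55.8]]
    - [[0.08,-0.32,0.05],[0,0,-55.8]]
    - [[0.08,-0.32,0.05],[0,0,-55.8]]
  fingers: 0

```text
time: 1.6
tool_pos: [0.3332, 0.2494, 0.2555]
tool_rot: [0.001, 0.642, 0.766, 0.001]
contact_force: [-0.4, 0.4, -0.4]
gripper_width: 0.501
```

Emit:
drive_tool:
  series:
    - [[0.03,-0.05,0],[0,0,0]]
    - [[0.05,-0.1,0],[0,0,0]]
    - [[0.06,-0.15,0],[0,0,0]]
    - [[0.085,-0.19,0],[0,0,0]]
    - [[0.125,-0.212,0],[0,0,0]]
    - [[0.17,-0.212,0],[0,0,0]]
    - [[0.21,-0.212,-0.03],[0,0,0]]
    - [[0.223,-0.212,-0.07],[0,0,0]]

```text
time: 2.4
tool_pos: [0.5597, 0.04, 0.1853]
tool_rot: [0.002, 0.64, 0.768, 0.002]
contact_force: [0.7, 0.7, -1.2]
gripper_width: 0.498
```

Run:
```python
from h import *
from scipy.spatial.transform import Rotation as R
for c in("side","top"): cv2.imwrite(f"pics/{c}1.png",grab_frame(c)[:,:,::-1])
s=state(); q=s["tool_rot"]; print(s["time"],s["tool_pos"],R.from_quat(np.roll(q,-1)).as_matrix().round(4),s["contact_force"])
cv2.imwrite("pics/1.png",np.hstack([cv2.imread("pics/side1.png")[150:350,120:420],cv2.imread("pics/top1.png")[130:330,120:420]]))
```

```text
2.5 [0.55223486 0.04068513 0.17647475] [[-0.1818  0.9832 -0.0129]
 [ 0.9833  0.1819  0.0011]
 [ 0.0035 -0.0125 -0.9999]] [-0.8185927  -0.55045506 -1.1377763 ]
```

View pics/1.png

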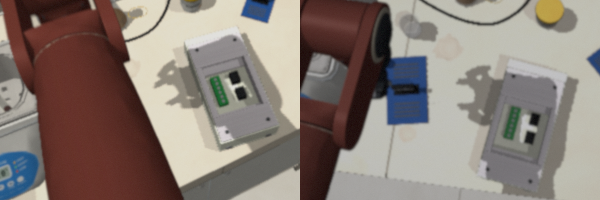

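Emit:
drive_tool:
  series:
    - [[0,-0.003,-0.05],[0,0,0]]
    - [[0,-0.003,-0.08],[0,0,0]]
    - [[0,-0.003,-0.1],[0,0,0]]
    - [[0,-0.003,-0.1],[0,0,0]]
    - [[0,-0.003,-0.1],[0,0,0]]

```text
time: 3.0
tool_pos: [0.5554, 0.0375, 0.0858]
tool_rot: [0.001, 0.64, 0.769, 0.001]
contact_force: [-0.3, -0.3, -0.4]
gripper_width: 0.501
```

```bash
cat >> h.py <<'E'
from scipy.spatial.transform import Rotation as Rr
def st():
    s=state(); q=s["tool_rot"]; M=Rr.from_quat(np.roll(q,-1)).as_matrix()
    y=M[:,1]; print("t",round(s["time"],2),"pos",(s["tool_pos"]*1000).round(2),"yaw %.2f pitch(up) %.2f roll %.2f"%(np.degrees(np.arctan2(y[1],y[0])),np.degrees(np.arcsin(y[2])),np.degrees(np.arcsin(M[2,0]))),"F",s["contact_force"].round(2),"T",s["ft_torque"].round(2),"w",round(s["gripper_width"],3))
    return s,M
E
python3 -c "
from h import *
st()
for c in('side','top'): cv2.imwrite(f'pics/{c}2.png',grab_frame(c)[:,:,::-1])
a=np.hstack([cv2.imread('pics/side2.png')[150:350,120:320],cv2.imread('pics/top2.png')[130:330,120:320]])
cv2.imwrite('pics/2.png',cv2.resize(a,None,fx=2,fy=2))
"
```

```text
t 3.0 pos [555.45  37.48  85.75] yaw 10.48 pitch(up) 0.10 roll -0.02 F [-0.25 -0.29 -0.37] T [ 0.01 -0.05 -0.02] w 0.501
```

View pics/2.png

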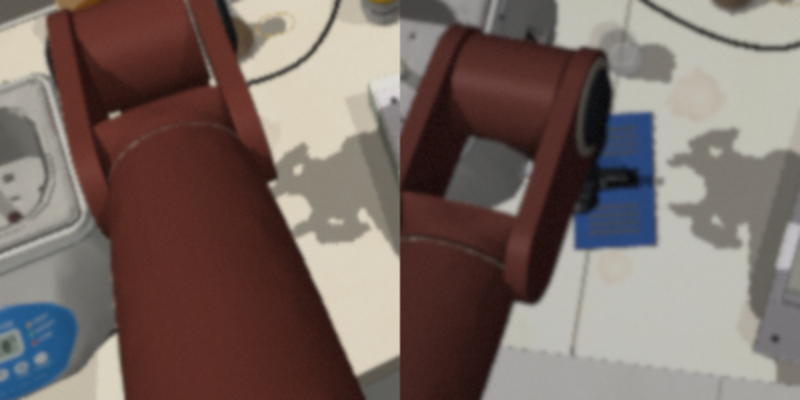

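```bash
python3 -c "
from h import *
s=state()['tool_pos']
p=proj('top',[s,[.5553,.0371,.055],s+[0,0,.06]]);print(p,(p-[120,130])*2+[400,0])"
```

```text
[[218.93345452 212.83972351]
 [221.82770367 216.09477561]
 [212.90609525 207.35653127]] [[597.86690904 165.67944702]
 [603.65540735 172.18955121]
 [585.8121905  154.71306255]]
```

Emit:
drive_tool:
  series:
    - [[0,0,-0.03],[0,0,0]]
    - [[0,0,-0.05],[0,0,0]]
    - [[0,0,-0.062],[0,0,0]]
    - [[0,0,-0.062],[0,0,0]]
    - [[0,0,-0.062],[0,0,0]]

```text
time: 3.6
tool_pos: [0.5559, 0.0369, 0.0234]
tool_rot: [0.001, 0.64, 0.768, 0.001]
contact_force: [1.2, -0.3, -0.2]
gripper_width: 0.5
```

Emit:
drive_tool:
  series:
    - [[0,0,0],[0,0,0]]
    - [[0,0,0],[0,0,0]]
    - [[0,0,0],[0,0,0]]
    - [[0,0,0],[0,0,0]]
    - [[0,0,0],[0,0,0]]
    - [[0,0,0],[0,0,0]]
  fingers: 1

```text
time: 4.2
tool_pos: [0.5559, 0.0369, 0.0235]
tool_rot: [0.001, 0.64, 0.768, 0.001]
contact_force: [-2.2, -0.2, 6.7]
gripper_width: 0.085
```

```bash
python3 -c "
from h import *
st()"
```

```text
t 4.2 pos [555.88  36.91  23.49] yaw 10.44 pitch(up) 0.11 roll -0.03 F [-2.16 -0.22  6.72] T [ 0.    0.21 -0.  ] w 0.085
```

Emit:
drive_tool:
  series:
    - [[0,0,0.01],[0,0,0]]
    - [[0,0,0.04],[0,0,0]]
    - [[0,0,0.08],[0,0,0]]
    - [[0,0,0.12],[0,0,0]]
    - [[0,0,0.14],[0,0,0]]
    - [[0,0,0.14],[0,0,0]]
    - [[0,0,0.14],[0,0,0]]

```text
time: 4.9
tool_pos: [0.5541, 0.0371, 0.1609]
tool_rot: [-0.001, 0.64, 0.768, -0.0]
contact_force: [-0.9, -0.5, -3.9]
gripper_width: 0.086
```

```bash
python3 -c "
from h import *
st()
for c in('side','top'): cv2.imwrite(f'pics/{c}3.png',grab_frame(c)[:,:,::-1])
a=np.hstack([cv2.imread('pics/side3.png')[100:350,120:320],cv2.imread('pics/top3.png')[80:330,120:320]])
cv2.imwrite('pics/3.png',cv2.resize(a,None,fx=2,fy=2))
"
```

```text
t 4.9 pos [554.08  37.06 160.88] yaw 10.44 pitch(up) -0.09 roll 0.02 F [-0.9  -0.51 -3.9 ] T [-0.04  0.06 -0.03] w 0.086
```

View pics/3.png

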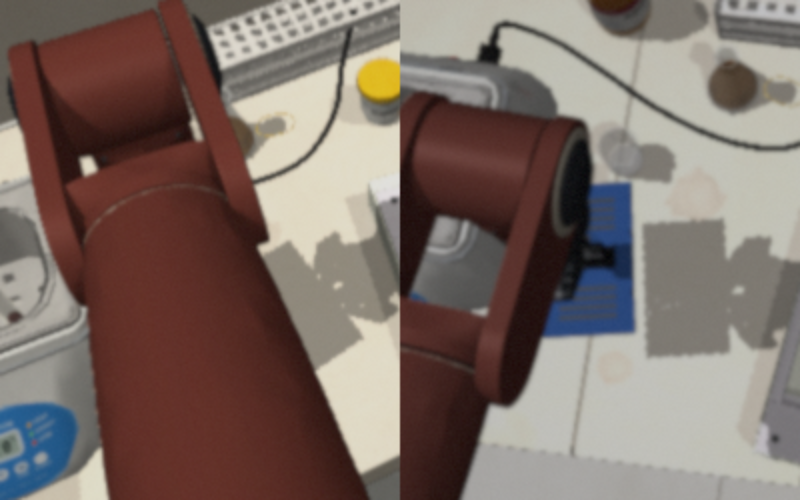

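Emit:
drive_tool:
  series:
    - [[-0.01,-0.04,0],[0,0,-3]]
    - [[-0.03,-0.085,0],[0,0,-6]]
    - [[-0.04,-0.13,0],[0,0,-10]]
    - [[-0.06,-0.18,0],[0,0,-14]]
    - [[-0.075,-0.225,0],[0,0,-17]]
    - [[-0.082,-0.257,0],[0,0,-18.84]]
    - [[-0.082,-0.257,0],[0,0,-18.84]]
    - [[-0.082,-0.257,0],[0,0,-18.84]]

```text
time: 5.8
tool_pos: [0.4716, -0.2198, 0.1597]
tool_rot: [-0.002, 0.758, 0.653, -0.0]
contact_force: [0.1, -0.5, -2.7]
gripper_width: 0.086
```

```bash
python3 -c "
from h import *
st()
for c in('side','top'): cv2.imwrite(f'pics/{c}4.png',grab_frame(c)[:,:,::-1])
a=np.hstack([cv2.imread('pics/side4.png')[100:350,220:420],cv2.imread('pics/top4.png')[110:360,240:440]])
cv2.imwrite('pics/4.png',cv2.resize(a,None,fx=2,fy=2))
st()
"
```

```text
t 5.8 pos [ 471.59 -219.84  159.7 ] yaw -8.50 pitch(up) -0.20 roll 0.13 F [ 0.07 -0.53 -2.69] T [ 0.03 -0.02 -0.05] w 0.086
t 5.9 pos [ 472.34 -218.86  160.41] yaw -8.36 pitch(up) -0.14 roll 0.09 F [-0.53  0.18 -3.39] T [-0.    0.01 -0.02] w 0.083
```

View pics/4.png

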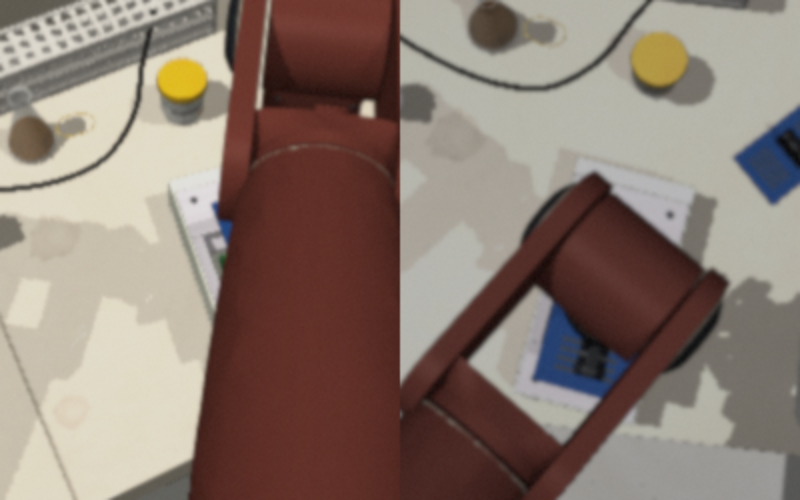

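```bash
cat >> h.py <<'E'
def rect2(c,im,z,o,yaw,a0,a1,l0,l1,s):
    """rows: along from a1 to a0, cols: left lateral l1 to l0 (m)"""
    u=np.array([np.cos(yaw),np.sin(yaw)]); v=np.array([-u[1],u[0]])
    A,L=np.meshgrid(np.arange(a1,a0,-s),np.arange(l1,l0,-s),indexing='ij')
    P=np.array(o)[:2]+A[...,None]*u+L[...,None]*v
    p=proj(c,np.dstack([P,np.full(A.shape,z)])).astype(np.float32)
    return cv2.remap(im,p[:,0].reshape(A.shape),p[:,1].reshape(A.shape),cv2.INTER_CUBIC)
E
python3 - <<'E'
from h import *
im=cv2.imread("pics/top4.png")
a=rect2("top",im,.142,(.4716,-.2198),np.radians(-8.5),-.09,.09,-.06,.06,.00025)
# left edge: blue-ness profile at rows
b=a[:,:,0].astype(float)-a[:,:,2]
def edge(p):
    g=np.abs(np.gradient(cv2.GaussianBlur(p.reshape(1,-1),(0,0),3).ravel())); k=g.argmax(); return k,g[k]
for al in (-65,-60,-55,-50,-40,-30,-20):
    r=int((90-al)/.25); k,g=edge(b[r,:200]); print("left edge at along",al,60-k*.25,round(g,1))
for la in (40,35,30,25,20,10):
    cidx=int((60-la)/.25); k,g=edge(b[500:,cidx]); print("front edge at lat",la,90-(k+500)*.25,round(g,1))
cv2.imwrite("pics/r4.png",a)
# box opening walls in pre-images, liner frame, and outlines
for c in("side","top"):
    im=cv2.imread(f"pics/{c}0.png"); a=rect2(c,im,.058,(.4953,-.2233),np.radians(-8.4),-.15,.15,-.08,.08,.0004); cv2.imwrite(f"pics/rb_{c}.png",a)
a=np.hstack([cv2.imread("pics/rb_side.png"),cv2.imread("pics/rb_top.png")]);print(a.shape);cv2.imwrite("pics/rb.png",a[:600])
g=cv2.cvtColor(a,cv2.COLOR_BGR2GRAY).astype(float)
for name,off in(("side",0),("top",400)):
    gg=g[:,off:off+400]
    ed=lambda p: (np.gradient(cv2.GaussianBlur(p.reshape(1,-1),(0,0),3).ravel()))
    for la in(-30,-15,0,15,30):
        e=ed(gg[:,int((80-la)/.4)]); s=slice(170,290); 
        k1=np.abs(e[190:260]).argmax()+190; k2=np.abs(e[480:570]).argmax()+480
        print(name,"lat",la,"rearlip",150-k1*.4,"frontlip",150-k2*.4,round(e[k1],1),round(e[k2],1))
E
```

```text
left edge at along -65 45.25 3.6
left edge at along -60 45.0 3.6
left edge at along -55 45.0 3.8
left edge at along -50 45.25 3.6
left edge at along -40 45.25 3.7
left edge at along -30 46.0 4.3
left edge at along -20 45.75 4.3
front edge at lat 40 -71.75 3.9
front edge at lat 35 -71.5 3.5
front edge at lat 30 -71.5 3.9
front edge at lat 25 -71.5 3.5
front edge at lat 20 -71.25 3.8
front edge at lat 10 -71.75 3.7
(750, 800, 3)
side lat -30 rearlip 59.599999999999994 frontlip -62.400000000000006 -5.8 0.7
side lat -15 rearlip 59.19999999999999 frontlip -42.0 -5.5 4.8
side lat 0 rearlip 59.19999999999999 frontlip -42.0 -5.8 5.2
side lat 15 rearlip 59.19999999999999 frontlip -58.80000000000001 -5.7 -0.9
side lat 30 rearlip 59.599999999999994 frontlip -42.0 -5.5 8.3
top lat -30 rearlip 46.39999999999999 frontlip -55.20000000000002 -2.0 -2.3
top lat -15 rearlip 46.39999999999999 frontlip -60.80000000000001 -2.6 3.0
top lat 0 rearlip 58.0 frontlip -60.80000000000001 2.0 3.2
top lat 15 rearlip 46.39999999999999 frontlip -60.80000000000001 -3.7 2.2
top lat 30 rearlip 46.39999999999999 frontlip -48.0 -4.5 4.3
```

View pics/r4.png

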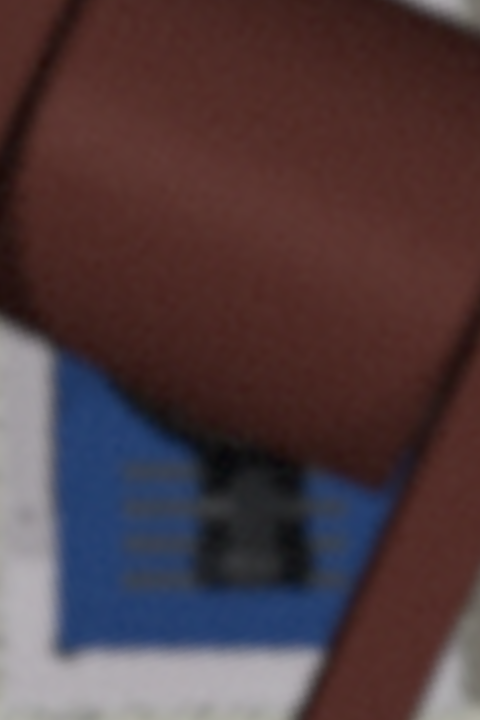

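View pics/rb.png

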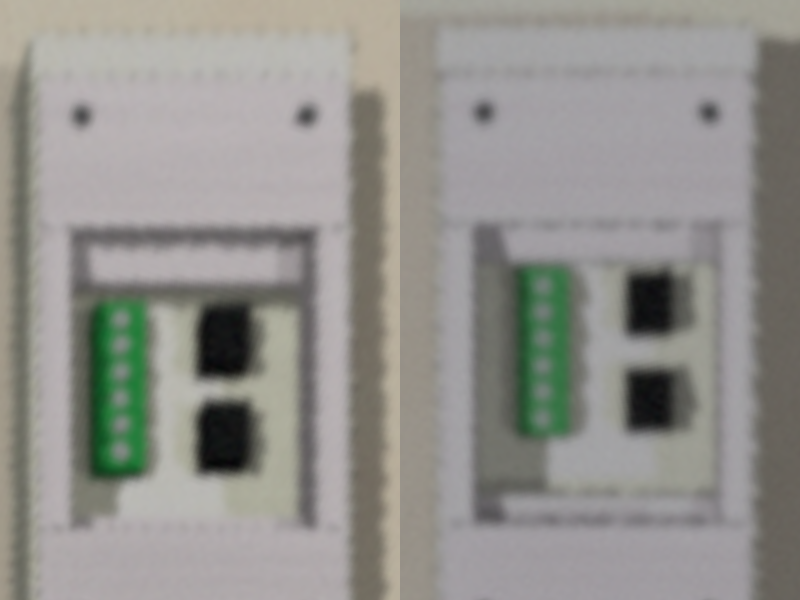

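Emit:
drive_tool:
  series:
    - [[0,0,0],[0.9,6.2,0]]
    - [[0,0,-0.02],[1.84,12.46,0]]
    - [[0,0,-0.04],[1.84,12.46,0]]
    - [[0,0,-0.051],[1.84,12.46,0]]
    - [[0,0,-0.051],[1.84,12.46,0]]
    - [[0,0,-0.051],[1.84,12.46,0]]

```text
time: 6.5
tool_pos: [0.473, -0.2195, 0.1115]
tool_rot: [-0.083, 0.752, 0.65, -0.072]
contact_force: [-0.1, -0.9, -3.0]
gripper_width: 0.082
```

```bash
python3 -c "
from h import *
st()
for c in('side','top'): cv2.imwrite(f'pics/{c}5.png',grab_frame(c)[:,:,::-1])
a=np.hstack([cv2.imread('pics/side5.png')[100:350,220:420],cv2.imread('pics/top5.png')[110:360,240:440]])
cv2.imwrite('pics/5.png',cv2.resize(a,None,fx=2,fy=2))
st()
"
```

```text
t 6.5 pos [ 472.98 -219.54  111.47] yaw -8.36 pitch(up) -12.56 roll -0.01 F [-0.09 -0.88 -3.01] T [-0.09 -0.28 -0.03] w 0.082
t 6.6 pos [ 473.52 -220.25  112.56] yaw -8.41 pitch(up) -12.44 roll -0.06 F [-0.   -0.16 -3.4 ] T [-0.05 -0.28  0.01] w 0.087
```

View pics/5.png

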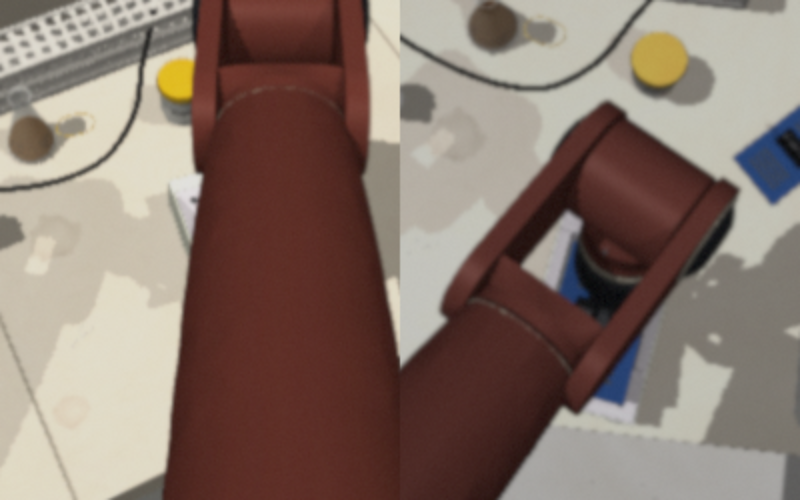

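Emit:
drive_tool:
  series:
    - [[-0.0005,0.001,-0.01],[0,0,0]]
    - [[-0.0005,0.001,-0.02],[0,0,0]]
    - [[-0.0005,0.001,-0.028],[0,0,0]]
    - [[-0.0005,0.001,-0.033],[0,0,0]]
    - [[-0.0005,0.001,-0.033],[0,0,0]]
    - [[-0.0005,0.001,-0.033],[0,0,0]]

```text
time: 7.2
tool_pos: [0.4723, -0.219, 0.0778]
tool_rot: [-0.083, 0.752, 0.649, -0.072]
contact_force: [-0.3, -0.1, -3.8]
gripper_width: 0.084
```

```bash
python3 -c "
from h import *
st()
"
```

```text
t 7.2 pos [ 472.3  -219.03   77.81] yaw -8.41 pitch(up) -12.62 roll 0.01 F [-0.32 -0.14 -3.82] T [-0.06 -0.25  0.05] w 0.084
```

Emit:
drive_tool:
  series:
    - [[0.008,-0.0012,0],[0,0,0]]
    - [[0.016,-0.0024,0],[0,0,0]]
    - [[0.024,-0.0035,0],[0,0,0]]
    - [[0.03,-0.0044,0],[0,0,0]]
    - [[0.035,-0.0052,0],[0,0,0]]
    - [[0.035,-0.0052,0],[0,0,0]]
    - [[0.035,-0.0052,0],[0,0,0]]

```text
time: 7.9
tool_pos: [0.5073, -0.2241, 0.0779]
tool_rot: [-0.083, 0.752, 0.649, -0.072]
contact_force: [0.4, -0.1, -3.1]
gripper_width: 0.081
```

```bash
python3 -c "
from h import *
st()
for c in('side','top'): cv2.imwrite(f'pics/{c}6.png',grab_frame(c)[:,:,::-1])
a=np.hstack([cv2.imread('pics/side6.png')[100:350,220:420],cv2.imread('pics/top6.png')[110:360,240:440]])
cv2.imwrite('pics/6.png',cv2.resize(a,None,fx=2,fy=2))
st()
"
```

```text
t 7.9 pos [ 507.32 -224.13   77.86] yaw -8.40 pitch(up) -12.62 roll 0.00 F [ 0.45 -0.06 -3.05] T [ 0.   -0.28  0.04] w 0.081
t 8.0 pos [ 507.07 -224.13   77.84] yaw -8.41 pitch(up) -12.62 roll 0.01 F [-0.54  0.08 -3.44] T [-0.09 -0.26  0.03] w 0.085
```

View pics/6.png

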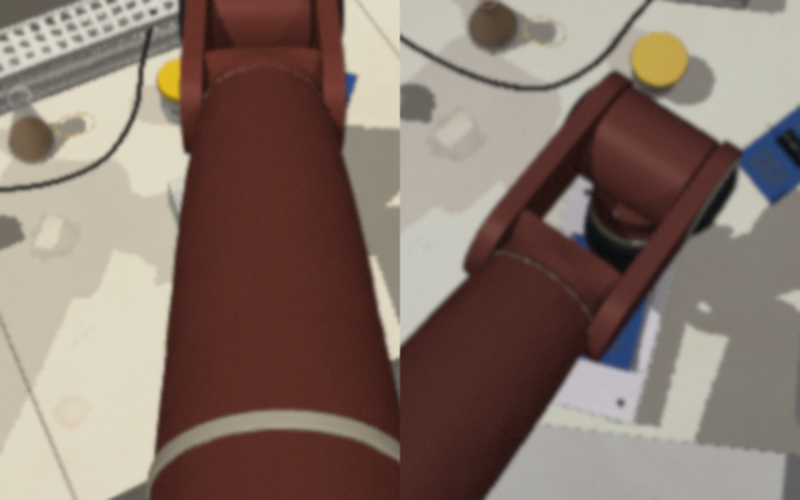

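Emit:
drive_tool:
  series:
    - [[0.002,-0.0003,0],[0,0,0]]
    - [[0.004,-0.0006,0],[0,0,0]]
    - [[0.004,-0.0006,0],[0,0,0]]

```text
time: 8.3
tool_pos: [0.5116, -0.2249, 0.0781]
tool_rot: [-0.083, 0.752, 0.649, -0.072]
contact_force: [0.6, 0.2, -2.9]
gripper_width: 0.088
```

Emit:
drive_tool:
  series:
    - [[0.001,-0.0001,0],[0,0,0]]
    - [[0.001,-0.0001,0],[0,0,0]]

```text
time: 8.5
tool_pos: [0.5124, -0.2249, 0.078]
tool_rot: [-0.083, 0.752, 0.649, -0.072]
contact_force: [-0.1, 0.8, -3.2]
gripper_width: 0.085
```

Emit:
drive_tool:
  series:
    - [[0.001,-0.0002,0],[0,0,0]]
    - [[0.001,-0.0002,0],[0,0,0]]

```text
time: 8.7
tool_pos: [0.5134, -0.2251, 0.078]
tool_rot: [-0.083, 0.752, 0.649, -0.072]
contact_force: [0.7, 0.2, -3.1]
gripper_width: 0.084
```

Emit:
drive_tool:
  series:
    - [[0.001,-0.0001,0],[0,0,0]]
    - [[0.001,-0.0001,0],[0,0,0]]

```text
time: 8.9
tool_pos: [0.5145, -0.2252, 0.078]
tool_rot: [-0.083, 0.752, 0.649, -0.072]
contact_force: [-0.2, 0.6, -3.2]
gripper_width: 0.08
```

Emit:
drive_tool:
  series:
    - [[0.001,-0.0002,0],[0,0,0]]
    - [[0.001,-0.0002,0],[0,0,0]]

```text
time: 9.1
tool_pos: [0.5155, -0.2255, 0.0781]
tool_rot: [-0.083, 0.752, 0.649, -0.072]
contact_force: [0.3, 0.5, -3.2]
gripper_width: 0.083
```

Emit:
drive_tool:
  series:
    - [[0.001,-0.0001,0],[0,0,0]]
    - [[0.001,-0.0001,0],[0,0,0]]

```text
time: 9.3
tool_pos: [0.5165, -0.2255, 0.078]
tool_rot: [-0.083, 0.752, 0.649, -0.072]
contact_force: [0.6, -0.1, -3.6]
gripper_width: 0.086
```

Emit:
drive_tool:
  series:
    - [[0.001,-0.0002,0],[0,0,0]]
    - [[0.001,-0.0002,0],[0,0,0]]

```text
time: 9.5
tool_pos: [0.5171, -0.2257, 0.078]
tool_rot: [-0.083, 0.752, 0.649, -0.072]
contact_force: [-1.1, -0.2, -2.4]
gripper_width: 0.086
```

```bash
python3 -c "
from h import *
for i in range(5):
    grab_frame('top'); st()
"
```

```text
t 9.55 pos [ 517.16 -225.68   77.98] yaw -8.41 pitch(up) -12.63 roll 0.00 F [-1.11  0.18 -3.29] T [-0.02  0.    0.05] w 0.087
t 9.6 pos [ 517.16 -225.65   77.95] yaw -8.40 pitch(up) -12.63 roll 0.00 F [-0.87  0.28 -1.99] T [-0.    0.02  0.01] w 0.083
t 9.65 pos [ 517.19 -225.66   77.96] yaw -8.40 pitch(up) -12.62 roll 0.00 F [-1.72  0.8  -1.93] T [ 0.01  0.01 -0.01] w 0.082
t 9.7 pos [ 517.19 -225.7    77.99] yaw -8.41 pitch(up) -12.62 roll 0.00 F [-1.23  0.03 -2.91] T [-0.    0.01  0.  ] w 0.083
t 9.75 pos [ 517.2  -225.66   77.96] yaw -8.40 pitch(up) -12.62 roll 0.00 F [-2.29 -0.54 -2.72] T [ 0.11 -0.05 -0.03] w 0.083
```

Emit:
drive_tool:
  series:
    - [[-0.00105,0.00015,-0.0025],[-0.27,-1.8,0]]
    - [[-0.002,0.0003,-0.005],[-0.53,-3.58,0]]
    - [[-0.002,0.0003,-0.005],[-0.53,-3.58,0]]
    - [[-0.002,0.0003,-0.005],[-0.53,-3.58,0]]

```text
time: 10.15
tool_pos: [0.5153, -0.2254, 0.0731]
tool_rot: [-0.059, 0.755, 0.651, -0.051]
contact_force: [-0.5, 0.9, -3.7]
gripper_width: 0.089
```

```bash
python3 -c "
from h import *
for i in range(4):
    st();grab_frame('top'); 
"
```

```text
t 10.15 pos [ 515.26 -225.36   73.14] yaw -8.41 pitch(up) -9.01 roll 0.00 F [-0.51  0.91 -3.68] T [0.11 0.03 0.02] w 0.089
t 10.2 pos [ 515.43 -225.4    73.22] yaw -8.40 pitch(up) -9.01 roll 0.00 F [-1.49  0.54 -2.42] T [0.08 0.05 0.  ] w 0.078
t 10.25 pos [ 515.45 -225.38   73.18] yaw -8.40 pitch(up) -9.01 roll 0.01 F [-1.72 -0.09 -2.09] T [0.09 0.07 0.01] w 0.083
t 10.3 pos [ 515.48 -225.42   73.18] yaw -8.40 pitch(up) -9.01 roll 0.00 F [-2.09 -0.06 -2.13] T [ 0.08  0.19 -0.05] w 0.084
```

Emit:
drive_tool:
  series:
    - [[-0.0008,0.0001,-0.0022],[-0.22,-1.48,0]]
    - [[-0.0016,0.0002,-0.0042],[-0.44,-2.97,0]]
    - [[-0.0016,0.0002,-0.0042],[-0.44,-2.97,0]]
    - [[-0.0016,0.0002,-0.0042],[-0.44,-2.97,0]]

```text
time: 10.75
tool_pos: [0.5136, -0.2252, 0.0688]
tool_rot: [-0.039, 0.756, 0.652, -0.034]
contact_force: [-0.8, 0.9, -3.0]
gripper_width: 0.087
```

```bash
python3 -c "
from h import *
for i in range(4):
    st();grab_frame('top'); 
"
```

```text
t 10.75 pos [ 513.56 -225.16   68.8 ] yaw -8.42 pitch(up) -5.95 roll -0.00 F [-0.78  0.88 -3.05] T [0.02 0.09 0.02] w 0.087
t 10.8 pos [ 513.72 -225.22   68.92] yaw -8.42 pitch(up) -5.96 roll -0.01 F [-0.78  0.4  -3.63] T [ 0.11  0.1  -0.03] w 0.084
t 10.85 pos [ 513.78 -225.26   68.97] yaw -8.42 pitch(up) -5.96 roll -0.00 F [-0.91  1.11 -3.75] T [ 0.07  0.11 -0.01] w 0.083
t 10.9 pos [ 513.84 -225.23   68.95] yaw -8.41 pitch(up) -5.97 roll -0.00 F [-1.03  1.   -3.52] T [0.02 0.06 0.01] w 0.086
```

Emit:
drive_tool:
  series:
    - [[-0.0007,0.0001,-0.0022],[-0.22,-1.48,0]]
    - [[-0.0013,0.0002,-0.0044],[-0.44,-2.97,0]]
    - [[-0.0013,0.0002,-0.0044],[-0.44,-2.97,0]]
    - [[-0.0013,0.0002,-0.0044],[-0.44,-2.97,0]]

```text
time: 11.35
tool_pos: [0.5123, -0.225, 0.0644]
tool_rot: [-0.019, 0.757, 0.653, -0.017]
contact_force: [-1.2, 1.1, -2.7]
gripper_width: 0.085
```

```bash
python3 -c "
from h import *
for i in range(4):
    st();grab_frame('top'); 
"
```

```text
t 11.35 pos [ 512.3  -225.02   64.39] yaw -8.42 pitch(up) -2.94 roll -0.01 F [-1.18  1.09 -2.74] T [0.11 0.12 0.01] w 0.085
t 11.4 pos [ 512.4  -225.02   64.49] yaw -8.41 pitch(up) -2.96 roll -0.01 F [-0.19  0.43 -4.04] T [ 0.05  0.12 -0.01] w 0.082
t 11.45 pos [ 512.48 -225.06   64.55] yaw -8.41 pitch(up) -2.96 roll -0.00 F [-1.01 -0.24 -2.8 ] T [ 0.07  0.14 -0.01] w 0.083
t 11.5 pos [ 512.51 -225.03   64.54] yaw -8.40 pitch(up) -2.97 roll -0.00 F [-1.59  0.29 -2.92] T [0.05 0.2  0.04] w 0.081
```

Emit:
drive_tool:
  series:
    - [[-0.0006,0.0001,-0.0022],[-0.22,-1.48,0]]
    - [[-0.0011,0.0002,-0.0044],[-0.43,-2.94,0]]
    - [[-0.0011,0.0002,-0.0044],[-0.43,-2.94,0]]
    - [[-0.0011,0.0002,-0.0044],[-0.43,-2.94,0]]

```text
time: 11.95
tool_pos: [0.5112, -0.2248, 0.06]
tool_rot: [0.0, 0.757, 0.653, 0.0]
contact_force: [0.1, -0.9, -3.3]
gripper_width: 0.08
```

```bash
python3 -c "
from h import *
for i in range(4):
    st();grab_frame('top'); 
"
```

```text
t 11.95 pos [ 511.17 -224.79   59.99] yaw -8.42 pitch(up) 0.02 roll -0.00 F [ 0.14 -0.93 -3.32] T [0.1  0.13 0.02] w 0.08
t 12.0 pos [ 511.25 -224.82   60.05] yaw -8.41 pitch(up) 0.01 roll -0.00 F [-1.15  0.04 -2.66] T [ 0.05  0.15 -0.03] w 0.088
t 12.05 pos [ 511.27 -224.81   60.01] yaw -8.41 pitch(up) -0.01 roll 0.00 F [-1.64  0.27 -2.71] T [-0.02  0.21  0.04] w 0.086
t 12.1 pos [ 511.31 -224.83   60.  ] yaw -8.40 pitch(up) -0.01 roll -0.00 F [-0.27  0.2  -2.57] T [-0.01  0.19  0.  ] w 0.083
```

Emit:
drive_tool:
  series:
    - [[0,0,-0.0005],[0,0,0]]
    - [[0,0,-0.0005],[0,0,0]]
    - [[0,0,-0.0005],[0,0,0]]

```text
time: 12.45
tool_pos: [0.5113, -0.2248, 0.0596]
tool_rot: [-0.0, 0.757, 0.653, -0.0]
contact_force: [-1.8, 0.4, -1.0]
gripper_width: 0.085
```

```bash
python3 -c "
from h import *
for i in range(3):
    st();grab_frame('top'); 
"
```

```text
t 12.45 pos [ 511.32 -224.84   59.58] yaw -8.40 pitch(up) -0.02 roll -0.00 F [-1.82  0.44 -1.03] T [ 0.01  0.37 -0.02] w 0.085
t 12.5 pos [ 511.29 -224.84   59.54] yaw -8.40 pitch(up) -0.02 roll -0.00 F [-2.25  0.13 -1.88] T [ 0.04  0.42 -0.02] w 0.084
t 12.55 pos [ 511.3  -224.85   59.55] yaw -8.40 pitch(up) -0.02 roll -0.00 F [-2.09 -1.21 -2.03] T [0.01 0.41 0.02] w 0.085
```

Emit:
drive_tool:
  series:
    - [[-0.003,0.0004,0],[0,0,0]]
    - [[-0.007,0.001,0],[0,0,0]]
    - [[-0.011,0.0016,0],[0,0,0]]
    - [[-0.015,0.0022,0],[0,0,0]]
    - [[-0.018,0.0026,0],[0,0,0]]
    - [[-0.02,0.0029,0],[0,0,0]]
    - [[-0.02,0.0029,0],[0,0,0]]
    - [[-0.02,0.0029,0],[0,0,0]]

```text
time: 13.4
tool_pos: [0.4913, -0.2219, 0.0596]
tool_rot: [-0.0, 0.757, 0.653, -0.0]
contact_force: [-0.3, 0.3, -2.0]
gripper_width: 0.081
```

```bash
python3 -c "
from h import *
for i in range(3):
    st();grab_frame('top'); 
"
```

```text
t 13.4 pos [ 491.26 -221.94   59.56] yaw -8.41 pitch(up) -0.01 roll -0.00 F [-0.34  0.27 -2.05] T [ 0.04  0.05 -0.03] w 0.081
t 13.45 pos [ 491.32 -221.94   59.55] yaw -8.40 pitch(up) -0.01 roll -0.00 F [ 0.12  0.89 -1.31] T [0.04 0.11 0.01] w 0.087
t 13.5 pos [ 491.35 -221.95   59.56] yaw -8.40 pitch(up) -0.01 roll -0.00 F [-1.45 -0.25 -2.05] T [-0.01  0.12  0.02] w 0.084
```

Emit:
drive_tool:
  series:
    - [[-0.002,0.0003,0],[0,0,0]]
    - [[-0.004,0.0006,0],[0,0,0]]
    - [[-0.004,0.0006,0],[0,0,0]]
    - [[-0.005,0.0007,0],[0,0,0]]
    - [[-0.005,0.0007,0],[0,0,0]]

```text
time: 14.05
tool_pos: [0.4863, -0.2212, 0.0596]
tool_rot: [0.0, 0.757, 0.653, -0.0]
contact_force: [0.3, 0.2, -1.4]
gripper_width: 0.085
```

Emit:
drive_tool:
  series:
    - [[-0.0007,0.0001,0],[0,0,0]]
    - [[-0.0007,0.0001,0],[0,0,0]]
    - [[-0.0007,0.0001,0],[0,0,0]]

```text
time: 14.35
tool_pos: [0.4857, -0.2211, 0.0596]
tool_rot: [-0.0, 0.757, 0.653, -0.0]
contact_force: [0.0, -0.2, -1.7]
gripper_width: 0.079
```

Emit:
drive_tool:
  series:
    - [[-0.0007,0.0001,0],[0,0,0]]
    - [[-0.0007,0.0001,0],[0,0,0]]
    - [[-0.0007,0.0001,0],[0,0,0]]

```text
time: 14.65
tool_pos: [0.4852, -0.2211, 0.0596]
tool_rot: [0.0, 0.757, 0.653, 0.0]
contact_force: [0.7, -0.2, -3.1]
gripper_width: 0.079
```

```bash
python3 -c "
from h import *
for i in range(3):
    st();grab_frame('top'); 
"
```

```text
t 14.65 pos [ 485.21 -221.07   59.63] yaw -8.40 pitch(up) 0.04 roll -0.01 F [ 0.72 -0.16 -3.11] T [-0.02 -0.23 -0.02] w 0.079
t 14.7 pos [ 485.21 -221.08   59.62] yaw -8.41 pitch(up) 0.04 roll -0.01 F [ 2.45  0.08 -3.25] T [-0.06 -0.27 -0.07] w 0.086
t 14.75 pos [ 485.21 -221.07   59.61] yaw -8.41 pitch(up) 0.03 roll -0.01 F [ 1.09 -0.61 -2.35] T [-0.03 -0.32 -0.03] w 0.086
```

Emit:
drive_tool:
  series:
    - [[0.0003,0,-0.0003],[0,0,0]]
    - [[0.0003,0,-0.0003],[0,0,0]]

```text
time: 15.0
tool_pos: [0.4852, -0.2211, 0.0595]
tool_rot: [-0.0, 0.757, 0.653, -0.0]
contact_force: [-1.0, 0.2, 0.6]
gripper_width: 0.087
```

Emit:
drive_tool:
  series:
    - [[0,0,0],[0,0,0]]
    - [[0,0,0],[0,0,0]]
    - [[0,0,0],[0,0,0]]
    - [[0,0,0],[0,0,0]]
  fingers: 0.3

```text
time: 15.4
tool_pos: [0.4853, -0.2211, 0.0593]
tool_rot: [0.0, 0.757, 0.653, -0.0]
contact_force: [-0.3, 0.5, 0.6]
gripper_width: 0.351
```

```bash
python3 -c "
from h import *
st()
"
```

```text
t 15.4 pos [ 485.3  -221.09   59.29] yaw -8.41 pitch(up) 0.00 roll -0.01 F [-0.29  0.51  0.61] T [ 0.03 -0.06 -0.01] w 0.351
```

Released with no residual force. Now I lift straight up and move back out of view to check.

Emit:
drive_tool:
  series:
    - [[0,0,0.01],[0,0,0]]
    - [[0,0,0.03],[0,0,0]]
    - [[0,0,0.07],[0,0,0]]
    - [[0,0,0.11],[0,0,0]]
    - [[0,0,0.15],[0,0,0]]
    - [[-0.02,0.04,0.16],[0,0,0]]
    - [[-0.05,0.08,0.16],[0,0,0]]
    - [[-0.06,0.12,0.16],[0,0,0]]

```text
time: 16.2
tool_pos: [0.4241, -0.1002, 0.2208]
tool_rot: [0.001, 0.758, 0.653, 0.0]
contact_force: [0.3, 0.0, -0.6]
gripper_width: 0.35
```

Emit:
drive_tool:
  series:
    - [[-0.01,0.05,0],[0,0,0]]
    - [[-0.02,0.1,0],[0,0,0]]
    - [[-0.02,0.14,0],[0,0,0]]
    - [[-0.02,0.18,0],[0,0,0]]
    - [[-0.02,0.22,0],[0,0,0]]
    - [[-0.02,0.22,0],[0,0,0]]

```text
time: 16.8
tool_pos: [0.4047, 0.1227, 0.2202]
tool_rot: [-0.0, 0.755, 0.656, 0.001]
contact_force: [-0.5, 0.2, -0.3]
gripper_width: 0.35
```

```bash
python3 -c "
from h import *
st()
for c in('side','top'): cv2.imwrite(f'pics/{c}9.png',grab_frame(c)[:,:,::-1])
a=np.hstack([cv2.imread('pics/side9.png')[100:350,220:420],cv2.imread('pics/top9.png')[110:360,240:440]])
cv2.imwrite('pics/9.png',cv2.resize(a,None,fx=2,fy=2))
cv2.imwrite('pics/r9.png',np.hstack([rect2(c,cv2.imread(f'pics/{c}9.png'),.058,(.4953,-.2233),np.radians(-8.4),-.11,.15,-.08,.08,.00045) for c in('side','top')]))
for n in('flask','cup_yellow','beaker','hatch'): print(n,[np.round(place_of('top',n)[0]['location'],4) if place_of('top',n) else None])
"
```

```text
t 16.8 pos [404.65 122.73 220.17] yaw -8.02 pitch(up) 0.04 roll 0.09 F [-0.49  0.21 -0.32] T [0.01 0.02 0.  ] w 0.35
flask [array([ 0.7895, -0.0618,  0.001 ])]
cup_yellow [None]
beaker [array([ 0.6926,  0.0466, -0.002 ])]
hatch [array([ 0.4912, -0.214 ,  0.0358])]
```

View pics/9.png

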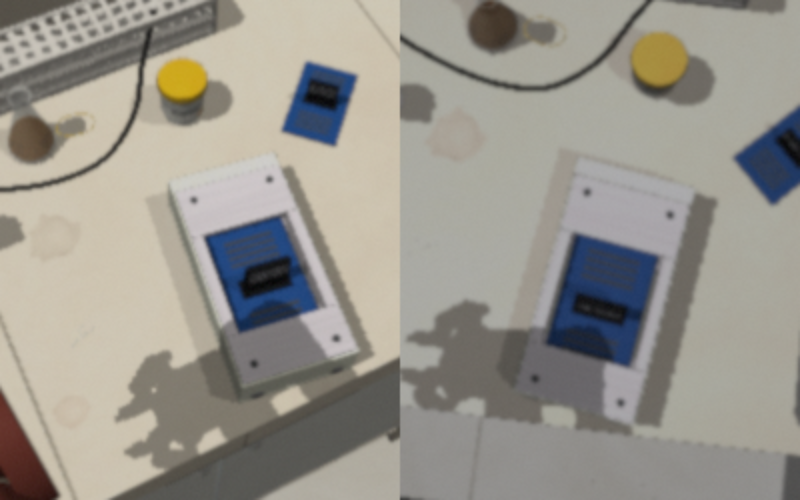

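View pics/r9.png

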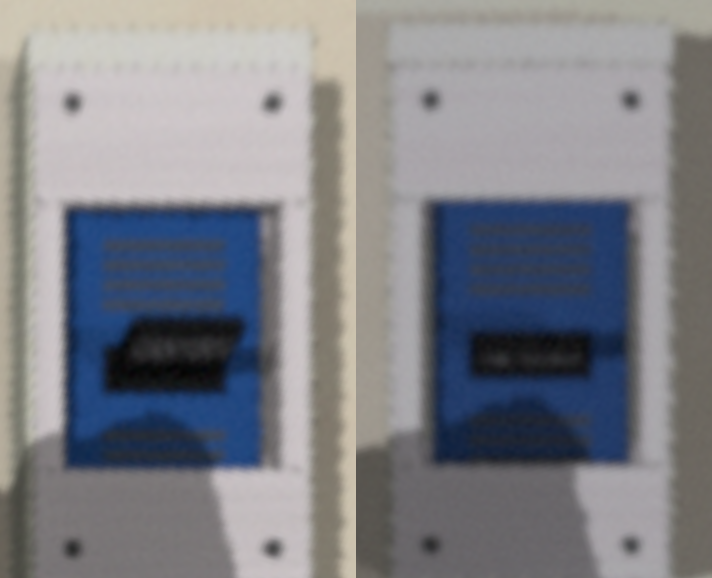

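The pictures show the hatch flat in the opening, both ends under the lips and square with the box. The cup and flask stand where they were before.

```bash
python3 -c "
from plant import *
print(job_done())"
```

```text
the job is handed in; nothing more can be done
None
```

The hatch is back in the box and the job is handed in, after about 17 s of the 61 s allowed. The hand-in reports no verdict.

**What I did:**
- I gripped the tab, tilted the hatch 12.6° and slid its rear end under the rear lip. I stopped when I felt the buffer at about 1.5–2 N, which is about 0.3 mm of press.
- I swung the hatch down in four steps, holding that same light touch and never seeing more than about 2.5 N sideways. I set it on the ledges, with its underside at about 36 mm.
- I drew it forward 26.4 mm, against 26 mm expected, until the front wall pushed back with about 1.5 N. Then I opened the fingers partway, lifted clear and moved aside.

**Last checks:**
- **Fit:** both cameras show the hatch flat, square with the opening and under both lips. The network put its height at 35.8 mm.
- **Bystanders:** the cup and flask look unmoved in the pictures. The network found the flask and beaker, but I took no start positions from it to compare. It missed the cup.
- **Disagreements:**
  - The network's hatch position was 6–9 mm off the tool's position at release. That is more than its usual 4 mm, and I trusted the touch measurements instead.
  - While I held the hatch over the box, the top camera put its front edge about 3.5 mm off where the tool position said it should be. I settled the final position by touch.

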